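# Stand the slumped games back up in the counter rack

### The arm

A 7-joint arm with a two-finger parallel gripper is mounted at the origin on the work surface. World frame = base frame: x ahead of the robot, y to its left, z up, the work surface at z = 0. Lengths are in m, angles in rad, forces in N, time in s.
With the tool pointing down it reaches from about 0.4 to 0.85 m from the base axis. Payload 10.4 kg.
Tool frame: the origin (TCP) lies between the finger pads; the fingertips stand 14 mm ahead of it and the grasp point (between the pads) lies 5 mm behind it; z points along the fingers, y is the line along which they close (so a half turn about z gives the same grasp; the last joint's range is limited). The gripper opens to 87 mm and grips with 3 to 60 N. Pads are 19 mm wide; open, the fingers measure 117 mm over their backs; the gripper's body (75 mm by 190 mm) begins 51 mm behind the grasp point.
Start: joints at [-1.28, 0.332, -0.065, 1.46, 0.022, 1.35, -0.088], TCP at [0.193, 0.595, 0.237] pointing down, gripper open.
Joint ranges: [-2.6, 2.6], [-0.5, 2.12], [-1.47, 1.34], [0.16, 2.42], [-1.27, 4.41], [0.06, 2.06], [-2.6, 2.6]. Speed limits (rad/s): [2.22, 2.22, 2.79, 2.79, 3.14, 3.14, 3.14].

### API

Orientations are given as a unit quaternion [x, y, z, w].
In Python, from bench import * gives the robot as it stands.
- The arm moves only by the tool drive_tool, never from a script. Its argument "deltas" is a list of rows, each a list of 7 numbers: the turn, a rotation vector about the tool's x, y, z in degrees, then the shift along the tool's x, y, z in m, then the closure, from -1 (fully open) to 1 (shut). A call has 1 to 12 rows; each row is the pose to reach, as a shift and turn from the pose commanded when the call began, along the tool's axes at that moment; what a row does not reach only later rows make up. A row lasts 1/10 s, in which the tool goes at most 50 mm and 8.59 degrees, less where a joint would pass 70% of its speed; a pose out of reach is approached as far as the arm can. A call with a gripper value outside its range is refused whole. The fingers move at their own pace and stop on an object; "squeeze" is the grip in N (left out, the last holds). Time passes only in rows, so rows that repeat a pose let the fingers close. It gives the time, the measured TCP pose, the force and the opening at its end, in the units of the state.
- read_state(): the state, without advancing time (a new reading comes with each control period).
- camera(name): name is "side" or "top" or "wrist"; returns (picture, depth): 400x640x3 uint8, red, green, blue; 400x640 float32, m along the optical axis (not along the pixel's ray), 0 where there is no reading.
- camera_params(name): a dict with "K" (3x3 intrinsics, pixels), "k1" (the pictures are not rectified: a ray, as slopes to the right and down, at radius r is drawn at 1 + k1 r^2 times it, then the intrinsics apply), "R" (3x3) and "t" (3): a world point X has camera coordinates R X + t; the wrist camera has in their place "mount" (4x4, takes a point from camera to tool coordinates, whose origin is the TCP and whose axes are the flange's). Camera axes: x right, y down, z forward; pixel columns grow to the right and rows downward; lengths in m; the calibration is good to about 2 mm. A picture is of the moment at which its call begins: read the wrist's pose just before it. camera_params takes no time and is no camera call.
- close_job(): hands the job in, once; it reports no verdict.
Trained networks look in the newest picture that a camera, given by its name, has taken for a name from the list of things; names that differ only in an ending like _2 or _b are one class to them, and where a whole thing is asked for, a point or a joint stands for the part that bears it (a point fixed in the world has none). Each returns a list of dicts, best first, with "score" (0 to 1); they miss things now and then, are a little off and sometimes report something else, mostly with a low value. They report only what shows in the picture. A call takes as long as a camera call. They do not tell look-alikes from the thing itself.
- outline_of(label, camera): "pixels" (400x640 bool, what is visible of it) and "location" ([column, row] as shares, 0 to 1, of the picture: columns of its width, rows of its height, amid what is visible of it).
- tip_of(label, camera): "location" ([column, row] as shares, 0 to 1, of the picture: columns of its width, rows of its height: a listed point, or the origin of a listed thing).
The state is a dict: "time": time; "joint_positions": joint angles; "joint_vel": joint speeds; "joint_torque": joint torques, N m; "ee_pos": TCP position; "eef_rot": TCP orientation; "ft_force": force on the tool from outside, world axes, zero at the start; "torque": the same for the moment, N m; "width": finger opening in m.
Only numpy, scipy, OpenCV 4.12 (cv2) and the standard library are available. Lean on these libraries where they do the work, as an engineer would, in place of code of your own. Each camera call takes 0.05 s, during which the arm holds its last target. There are 200 camera calls.

### The job

Tidy the row of five boxed games in the wooden counter rack by pushing on the boxes with the fingers, without grasping: push the two end boxes, which have slumped outward over the rack's low end boards, back up until each stands upright on the rack floor beside the row, and push the box that sticks out at the front of the row back in line with the others. Do not pick up or carry any box, do not tip over the ones that already stand, and leave the other goods on the counter where they are.

Things in the scene. Friction and masses are not known exactly. Their poses are not given: they have to be found in the camera images.
- rack: Open-fronted wooden rack, fixed to the counter. Origin under its centre, on the counter; x to its back, y along the row, z up. Floor board 130 (x -65 to 65) by 348 mm, top 10 mm above the counter. No front board. Back board: front face at x = 53 mm, top 60 mm above the counter. End boards 10 mm thick: inner faces at y = -164 and +164 mm, tops 85 mm above the counter
- game_orange: Orange game box slumped at the rack's +y end: foot on the rack floor, outer broad face leaning on the top of the end board, 30 to 35 degrees from upright. All five boxes: 44 mm thick (own y), 105 deep (own x), 155 high (own z), 0.2 to 0.45 kg, origin at the centre of the underside. Within about 10 degrees of upright a box settles upright by itself
- game_purple: Purple game box, same size, origin and axes, slumped in the mirrored way over the end board at the rack's -y end
- game_green: Green game box, same size, origin and axes. Green, blue and red stand upright 2 mm apart in the middle of the row at rack y of about -46, 0 and 46 mm, in any order; the one in the middle sticks out to the front (rack -x) by 25 to 45 mm, the other two stand within 4 mm of the back board (touching it, a box's origin is at rack x = 0.5 mm)
- game_blue: Blue game box, same size, origin and axes; one of the middle three (see game_green)
- game_red: Red game box, same size, origin and axes; one of the middle three (see game_green)
- mug_blue: Blue ceramic mug, 80 mm across, 85 high, loose, beside the rack; origin at the centre of its underside. To be left alone
- mug_white: White ceramic mug, same size, loose, beside the rack. To be left alone
- candle: Green candle tin with steel lid, 75 mm across, 62 high, loose, behind the rack; origin under its centre. To be left alone
- jam: Jam jar with red cap, 64 mm across, 95 high, loose, behind the rack; origin under its centre. To be left alone
- lantern: Small green camp lantern, 76 mm across, 137 high with its wire bail, loose, in front of a corner of the rack; origin under its centre. To be left alone
- bug_spray: Orange spray can with yellow label, 48 mm across, 120 high, loose, in front of a corner of the rack; origin under its centre. To be left alone
Mind the look-alikes: they are no part of the job. Leave any pink look-alike of the game_purple alone.

How it is judged:
At the end, for the whole second after the job is handed in: All five boxes rest on the rack floor, upright within 3.5 degrees, square to the rack within 8.5 degrees, in line: origin within 10 mm of rack x = 0 (at +0.5 mm a box touches the back board). The other goods stand upright within 20 mm of where they were (angle between each of game_orange, game_purple, game_green, game_blue, game_red's own z axis and vertical below 0.06 rad and x of game_orange in the frame of rack between -0.01 and 0.01 m and z of game_orange in the frame of rack between 0.006 and 0.015 m and angle between the x axis of each of game_orange, game_purple, game_green, game_blue, game_red and the x axis of rack, either way round below 0.15 rad and linear speed of each of game_orange, game_purple, game_green, game_blue, game_red below 0.02 m/s and x of game_purple in the frame of rack between -0.01 and 0.01 m and z of game_purple in the frame of rack between 0.006 and 0.015 m and x of game_green in the frame of rack between -0.01 and 0.01 m and z of game_green in the frame of rack between 0.006 and 0.015 m and x of game_blue in the frame of rack between -0.01 and 0.01 m and z of game_blue in the frame of rack between 0.006 and 0.015 m and x of game_red in the frame of rack between -0.01 and 0.01 m and z of game_red in the frame of rack between 0.006 and 0.015 m and distance of each of mug_blue, mug_white, candle, jam, lantern, bug_spray from where it was at the start of the episode below 0.02 m and angle between each of mug_blue, mug_white, candle, jam, lantern, bug_spray's own z axis and vertical below 0.1 rad).
It fails at once if a game box is lifted off the rack floor (its underside's centre over 38 mm above the counter) (height (world z) of any of game_orange, game_purple, game_green, game_blue, game_red above 0.038 m).
It fails at once if a box of the upright middle three is tipped by more than 20 degrees (angle between any of game_green, game_blue, game_red's own z axis and vertical above 0.35 rad).
It fails at once if another thing on the counter is moved by more than 20 mm or tipped (distance of any of mug_blue, mug_white, candle, jam, lantern, bug_spray from where it was at the start of the episode above 0.02 m or angle between any of mug_blue, mug_white, candle, jam, lantern, bug_spray's own z axis and vertical above 0.3 rad).
It also fails if it takes over 61 s, if anything falls off the work surface, if the arm or the gripper's body presses on something with over 40 N, if the wrist force passes 120 N, or if a joint passes its speed limit or range.

## Working session

There is one attempt and no reset: what is moved stays moved. The work goes in short steps, Python scripts to look and compute and a tool call to move; the robot and the scene stay as the last step left them, time stands still between calls to the robot, and variables do not carry over. Pictures are saved under pics/ and viewed, on a budget of 10 in all, crops included, one or two more only if the job needs it, and the job is handed in when it is done.

Besides the shell and the picture viewer there is one more tool, called as a command line: name --pt "numbers of a row" for each row, then --argument value for the rest. drive_tool: Moves the arm, as the interface text tells. Its arguments: {"type":"object","properties":{"deltas":{"type":"array"},"squeeze":{"type":"number"}},"required":["deltas"]}

```bash
mkdir -p pics; ls; python3 - <<'E'
from bench import *
import cv2,numpy as np
s=read_state();print({k:np.round(v,3).tolist() for k,v in s.items()})
ims=[]
for n in("top","side"):
    p,d=camera(n);np.savez(f"pics/{n}0.npz",p=p,d=d);ims.append(p)
    print(n,camera_params(n))
cv2.imwrite("pics/a.png",cv2.cvtColor(cv2.resize(np.vstack(ims),(640,800))[:, :],cv2.COLOR_RGB2BGR)[:400])
cv2.imwrite("pics/b.png",cv2.cvtColor(ims[1],cv2.COLOR_RGB2BGR))
E
```

```text
pics
{'time': 0.0, 'joint_positions': [-1.28, 0.333, -0.065, 1.461, 0.022, 1.35, -0.088], 'joint_vel': [0.001, -0.0, 0.001, 0.001, -0.001, 0.0, 0.001], 'joint_torque': [-0.0, -62.324, 0.025, -38.989, -0.061, 0.04, 0.0], 'ee_pos': [0.193, 0.594, 0.236], 'eef_rot': [0.156, 0.988, -0.001, -0.0], 'ft_force': [0.427, -0.233, -0.541], 'torque': [0.008, 0.002, -0.055], 'width': 0.087}
top {'K': array([[378.25217722,   0.        , 321.65550041],
       [  0.        , 378.25217722, 198.88722546],
       [  0.        ,   0.        ,   1.        ]]), 'k1': 0.00570325451081619, 'R': array([[-0.00738982, -0.99993682, -0.00846986],
       [-0.98484726,  0.00874541, -0.17320335],
       [ 0.17326648,  0.00706158, -0.98484966]]), 't': array([0.04261584, 0.5522132 , 0.84283358])}
side {'K': array([[385.8298595 ,   0.        , 318.42398786],
       [  0.        , 385.8298595 , 193.75338643],
       [  0.        ,   0.        ,   1.        ]]), 'k1': -0.06604853148335106, 'R': array([[ 0.18925433,  0.98182826,  0.01400225],
       [ 0.664059  , -0.11747152, -0.73839426],
       [-0.72333149,  0.14904263, -0.67422389]]), 't': array([-0.11954163, -0.32305857,  1.40334049])}
```

View pics/a.png

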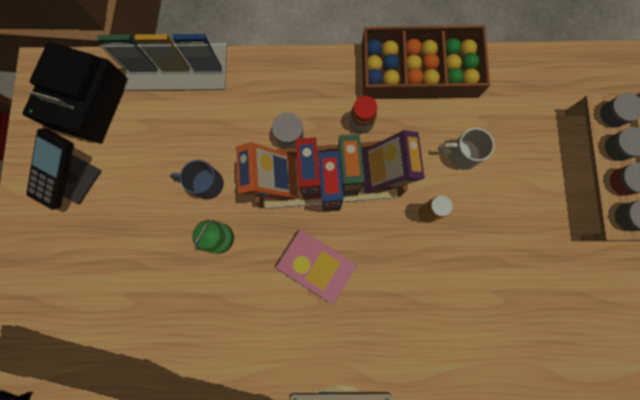

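View pics/b.png

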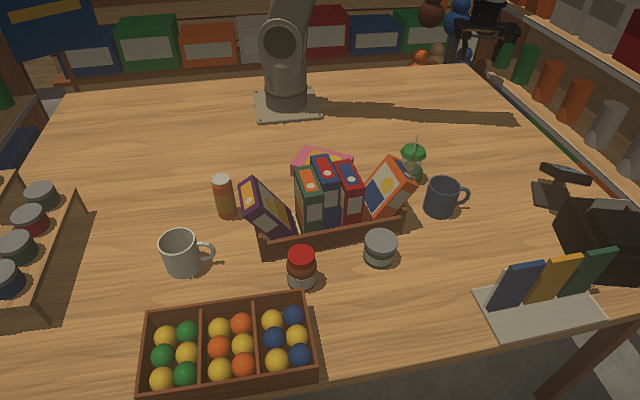

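Top view (up = +x, left = +y): orange slumped at (265,170), then upright boxes at (308,165), (330,180, sticking out) and (350,162), purple slumped at (393,160). The pink look-alike lies flat at (317,265). Mugs are at (202,180) and (473,147), lantern (213,237), spray (437,208), candle (288,128) and jam (364,112).

```bash
cat > h.py <<'E'
from bench import *
import cv2,numpy as np
def cloud(n,p=None,d=None):
    if d is None:p,d=camera(n)
    c=camera_params(n);K=c["K"];v,u=np.mgrid[0:400,0:640]
    xd=(u-K[0,2])/K[0,0];yd=(v-K[1,2])/K[1,1]
    x,y=xd.copy(),yd.copy()
    for _ in range(6):
        f=1+c["k1"]*(x*x+y*y);x,y=xd/f,yd/f
    X=np.stack([x*d,y*d,d],-1)
    W=(X-c["t"])@c["R"]
    W[d==0]=np.nan
    return p,W
def proj(n,P):
    c=camera_params(n);K=c["K"];X=np.atleast_2d(P)@c["R"].T+c["t"]
    s=X[:,:2]/X[:,2:];s=s*(1+c["k1"]*(s**2).sum(1,keepdims=True))
    return s*[K[0,0],K[1,1]]+K[:2,2]
E
python3 - <<'E'
from h import *
for n in("top","side"):
    p,W=cloud(n)
    np.savez(f"pics/{n}c.npz",p=p,W=W)
    for l in("game_orange","game_purple","game_green","game_blue","game_red","mug_blue","mug_white","candle","jam","lantern","bug_spray"):
        o=outline_of(l,n)
        for q in o[:2]:
            m=q["pixels"]&np.isfinite(W[...,0]);P=W[m]
            if len(P)<5: continue
            hi=P[P[:,2]>np.percentile(P[:,2],97)-.006]
            print(n,l,round(q["score"],2),np.round(np.array(q["location"])*[640,400]),m.sum(),"min",np.round(np.percentile(P,2,axis=0),3),"max",np.round(np.percentile(P,98,axis=0),3),"top",np.round(hi.mean(0),3))
    # box tops
    m=(abs(W[...,2]-.165)<.007)&(abs(W[...,0]-.56)<.2)&(abs(W[...,1])<.3)
    k,L,st,ce=cv2.connectedComponentsWithStats(m.astype(np.uint8))
    for i in range(1,k):
        if st[i,4]>30:
            Q=W[L==i];r=cv2.minAreaRect(Q[:,:2].astype(np.float32));print(n,"toprect",st[i],np.round(Q.mean(0),3),np.round(r[0],4),np.round(r[1],4),round(r[2],2))
    r=[135,235,160,500] if n=="top" else [130,270,200,440]
    c=p[r[0]:r[1],r[2]:r[3]] 
    np.save(f"pics/{n}crop.npy",c)
a=np.load("pics/topcrop.npy")[:, 60:260];b=np.load("pics/sidecrop.npy")
a=cv2.resize(a,None,fx=2.5,fy=2.5,interpolation=3);b=cv2.resize(b,None,fx=2.08,fy=2.08,interpolation=3)[:,:500]
b=cv2.copyMakeBorder(b,0,0,0,500-b.shape[1],0)
cv2.imwrite("pics/c.png",cv2.convertScaleAbs(cv2.cvtColor(np.vstack([a,b]),cv2.COLOR_RGB2BGR),alpha=1.5))
E
```

```text
top game_orange 0.89 [263. 170.] 2993 min [0.553 0.102 0.035] max [0.658 0.218 0.163] top [0.604 0.187 0.16 ]
top game_purple 0.95 [316. 266.] 3049 min [ 0.33  -0.023  0.042] max [0.466 0.128 0.048] top [0.397 0.052 0.045]
top game_purple 0.88 [392. 159.] 2959 min [ 0.573 -0.173  0.042] max [ 0.676 -0.064  0.164] top [ 0.629 -0.143  0.162]
top game_green 0.78 [350. 164.] 1347 min [ 0.565 -0.05   0.038] max [ 0.667 -0.001  0.168] top [ 0.617 -0.024  0.166]
top game_blue 0.61 [333. 178.] 1332 min [ 0.529 -0.006  0.023] max [0.632 0.042 0.168] top [0.581 0.02  0.166]
top game_red 0.95 [308. 168.] 1265 min [0.559 0.044 0.029] max [0.662 0.088 0.168] top [0.611 0.067 0.166]
top game_red 0.28 [213. 233.] 1163 min [0.433 0.255 0.001] max [0.499 0.318 0.136] top [0.467 0.291 0.136]
top mug_blue 0.64 [199. 177.] 1363 min [0.564 0.285 0.003] max [0.639 0.388 0.087] top [0.602 0.324 0.085]
top mug_white 0.78 [470. 147.] 1539 min [ 0.633 -0.356  0.   ] max [ 0.709 -0.252  0.087] top [ 0.672 -0.32   0.085]
top candle 0.88 [286. 129.] 843 min [0.692 0.086 0.014] max [0.759 0.153 0.065] top [0.727 
[... 2002 characters left out ...]
 0.635 -0.354  0.002] max [ 0.712 -0.249  0.084] top [ 0.674 -0.317  0.082]
side lantern 0.71 [415. 158.] 636 min [0.429 0.261 0.003] max [0.504 0.348 0.132] top [0.53  0.259 0.134]
side lantern 0.68 [179. 252.] 1939 min [ 0.635 -0.354  0.001] max [ 0.712 -0.251  0.084] top [ 0.674 -0.317  0.082]
side bug_spray 0.68 [227. 193.] 937 min [ 0.406 -0.241 -0.   ] max [ 0.549 -0.195  0.121] top [ 0.526 -0.219  0.12 ]
side toprect [ 294  153   72   47 1964] [0.611 0.021 0.165] [0.599  0.0216] [0.1418 0.1361] 3.93
side toprect [387 153  23  30 168] [0.61  0.187 0.161] [0.6055 0.1889] [0.1039 0.0158] 4.39
side toprect [248 174  14  35 226] [ 0.633 -0.141  0.161] [ 0.6286 -0.1417] [0.1069 0.016 ] 3.74
```

View pics/c.png

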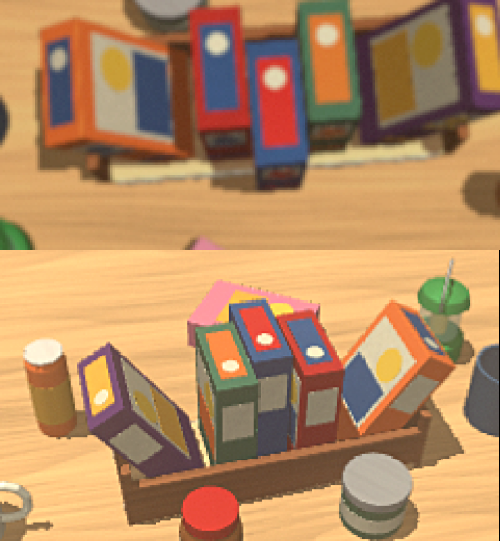

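Order along -y is orange, red, blue (sticking out), green, purple. The purple candidates are (392,159), leaning in the rack, and (316,266), flat on the counter and pink. I choose the one in the rack. The crop confirms this.

Rack estimate: centre (0.616, 0.0215), yaw 4.4°. I'll push blue first.

```bash
cat >> h.py <<'E'
from scipy.spatial.transform import Rotation as Ro
A=np.radians(4.4);C=np.array([.616,.0215,0.]);RK=Ro.from_euler('z',A)
def go(rx,ry,zt,tilt=0,yaw=0,label=""):
    """fingertip centre at rack (rx,ry) m, height zt; tilt: fingers point to +rack x; yaw 0: tool y=+rack x, 90: tool y=+rack y"""
    s=read_state();p0=np.array(s["ee_pos"]);R0=Ro.from_quat(s["eef_rot"])
    b=np.array([[0,1,0],[1,0,0],[0,0,-1.]]).T   # columns tool x,y,z in rack frame: x=+ry,y=+rx,z=down
    R=RK*Ro.from_euler('y',-tilt,degrees=True)*Ro.from_euler('z',yaw,degrees=True)*Ro.from_matrix(b)
    tcp=C+RK.apply([rx,ry,zt])-.014*R.apply([0,0,1])
    print(label,np.round((R0.inv()*R).as_rotvec(degrees=True),1),np.round(R0.inv().apply(tcp-p0),4),"world",np.round(tcp,3))
def st():
    s=read_state();p=np.array(s["ee_pos"]);R=Ro.from_quat(s["eef_rot"]);t=p+.014*R.apply([0,0,1])
    print("t",round(s["time"],2),"tip in rack",np.round(RK.inv().apply(t-C),4),"F",np.round(s["ft_force"],1),"q",np.round(s["joint_positions"],2),"w",round(s["width"],3))
    return R
E
python3 - <<'E'
from h import *
R=st();print(R.as_matrix().round(2))
go(-.13,0,.20,40,90,"above")
go(-.13,0,.06,40,90,"low")
E
```

```text
t 1.3 tip in rack [-0.3779  0.6038  0.2225] F [-0.2  0.   0.3] q [-1.28  0.33 -0.06  1.46  0.02  1.35 -0.09] w 0.087
[[-0.95  0.31 -0.  ]
 [ 0.31  0.95  0.  ]
 [ 0.    0.   -1.  ]]
above [ -7.8 -39.5 -21.5] [-0.4508 -0.4674  0.0258] world [0.477 0.011 0.211]
low [ -7.8 -39.5 -21.5] [-0.4508 -0.4674  0.1658] world [0.477 0.011 0.071]
```

drive_tool --pt "-7.8 -39.5 -21.5 -0.45 -0.467 0.026 1" --pt "-7.8 -39.5 -21.5 -0.45 -0.467 0.026 1" --pt "-7.8 -39.5 -21.5 -0.45 -0.467 0.026 1" --pt "-7.8 -39.5 -21.5 -0.45 -0.467 0.026 1" --pt "-7.8 -39.5 -21.5 -0.45 -0.467 0.026 1" --pt "-7.8 -39.5 -21.5 -0.45 -0.467 0.026 1" --pt "-7.8 -39.5 -21.5 -0.45 -0.467 0.026 1" --pt "-7.8 -39.5 -21.5 -0.45 -0.467 0.026 1" --pt "-7.8 -39.5 -21.5 -0.45 -0.467 0.026 1" --pt "-7.8 -39.5 -21.5 -0.45 -0.467 0.026 1" --pt "-7.8 -39.5 -21.5 -0.45 -0.467 0.026 1" --pt "-7.8 -39.5 -21.5 -0.45 -0.467 0.026 1" --squeeze 20

```text
time: 2.5
ee_pos: [0.394, 0.1858, 0.2194]
eef_rot: [-0.038, 0.942, 0.015, 0.332]
ft_force: [-0.0, 0.3, -0.5]
width: 0.0028
```

```bash
python3 - <<'E'
from h import *
st();go(-.13,0,.20,40,90,"above");go(-.13,0,.06,40,90,"low")
E
```

```text
t 2.5 tip in rack [-0.1999  0.1809  0.2085] F [-0.   0.3 -0.5] q [-0.59 -0.49 -0.25  2.41  0.5   0.75  0.52] w 0.003
above [ 0.3 -1.2  0.1] [-0.0486 -0.1812  0.0495] world [0.477 0.011 0.211]
low [ 0.3 -1.2  0.1] [ 0.0392 -0.1816  0.1586] world [0.477 0.011 0.071]
```

```bash
python3 - <<'E'
from h import *
go(-.125,0,.20,32,90,"above");go(-.125,0,.065,32,90,"low")
E
```

```text
above [0.3 6.8 0.1] [-0.0545 -0.1812  0.0527] world [0.484 0.011 0.212]
low [0.3 6.8 0.1] [ 0.0302 -0.1816  0.1579] world [0.484 0.011 0.077]
```

drive_tool --pt "0.3 6.8 0.1 -0.0545 -0.181 0.053 1" --pt "0.3 6.8 0.1 -0.0545 -0.181 0.053 1" --pt "0.3 6.8 0.1 -0.0545 -0.181 0.053 1" --pt "0.3 6.8 0.1 -0.0545 -0.181 0.053 1" --pt "0.3 6.8 0.1 -0.0545 -0.181 0.053 1" --pt "0.3 6.8 0.1 -0.03 -0.181 0.08 1" --pt "0.3 6.8 0.1 -0.01 -0.181 0.105 1" --pt "0.3 6.8 0.1 0.01 -0.181 0.13 1" --pt "0.3 6.8 0.1 0.03 -0.181 0.158 1" --pt "0.3 6.8 0.1 0.03 -0.181 0.158 1"

```text
time: 3.5
ee_pos: [0.4837, 0.0111, 0.1261]
eef_rot: [-0.046, 0.959, -0.0, 0.28]
ft_force: [-0.6, 0.4, -0.5]
width: 0.0004
```

```bash
python3 - <<'E'
from h import *
st();go(-.125,0,.065,32,90,"low");go(-.095,0,.065,32,90,"c");go(-.060,0,.065,32,90,"end")
p,W=cloud("top");cv2.imwrite("pics/d.png",cv2.cvtColor(cv2.resize(p[100:290,180:480],(800,507)),cv2.COLOR_RGB2BGR))
E
```

```text
t 3.5 tip in rack [-0.1252 -0.0005  0.1143] F [-0.6  0.4 -0.5] q [-0.11 -0.22 -0.04  2.41  0.13  0.39  1.4 ] w 0.0
low [-0.9  0.5  1.3] [0.0262 0.0015 0.0417] world [0.484 0.011 0.077]
c [-0.9  0.5  1.3] [0.0009 0.0012 0.0578] world [0.514 0.014 0.077]
end [-0.9  0.5  1.3] [-0.0286  0.0008  0.0766] world [0.549 0.016 0.077]
```

View pics/d.png

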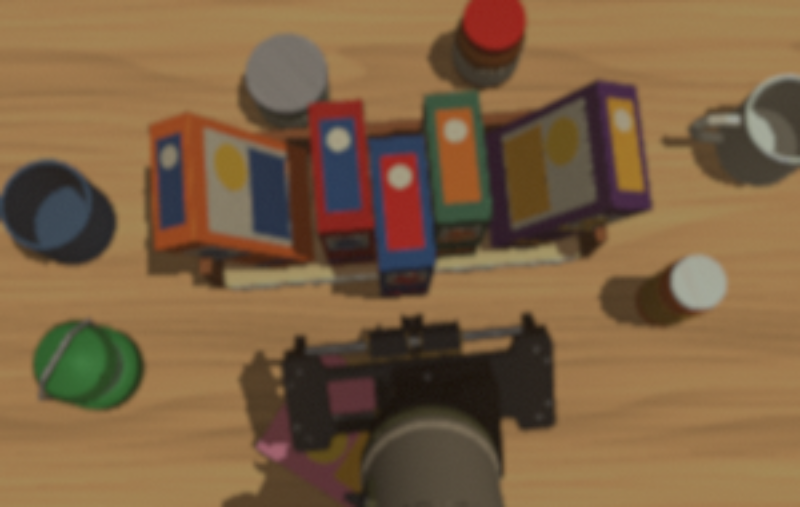

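Gripper is centred in front of blue, (412,330) against blue's front at (405,285), and clear of everything else. Moving to contact, lower.

drive_tool --pt "-0.9 0.5 1.3 0.012 0.001 0.05 1" --pt "-0.9 0.5 1.3 0.01 0.001 0.052 1" --pt "-0.9 0.5 1.3 0.008 0.001 0.053 1"

```text
time: 3.85
ee_pos: [0.5045, 0.0113, 0.0761]
eef_rot: [-0.036, 0.961, 0.01, 0.274]
ft_force: [1.2, 1.1, 1.0]
width: 0.0003
```

```bash
python3 - <<'E'
from h import *
st();go(-.095,0,.065,32,90,"c");go(-.063,0,.065,32,90,"end")
E
```

```text
t 3.85 tip in rack [-0.1046 -0.0017  0.0642] F [1.2 1.1 1. ] q [-0.02 -0.05 -0.11  2.4   0.11  0.24  1.41] w 0.0
c [-0.1 -0.2 -0.1] [-0.0085  0.0017  0.0044] world [0.514 0.014 0.077]
end [-0.1 -0.2 -0.1] [-0.0357  0.0018  0.0212] world [0.546 0.016 0.077]
```

drive_tool --pt "0 0 0 -0.0036 0.0002 0.0021 1" --pt "0 0 0 -0.0072 0.0004 0.0042 1" --pt "0 0 0 -0.0108 0.0006 0.0063 1" --pt "0 0 0 -0.0144 0.0008 0.0084 1" --pt "0 0 0 -0.018 0.001 0.0105 1" --pt "0 0 0 -0.0216 0.0012 0.0126 1" --pt "0 0 0 -0.0252 0.0014 0.0148 1" --pt "0 0 0 -0.0288 0.0016 0.017 1" --pt "0 0 0 -0.0324 0.0018 0.019 1" --pt "0 0 0 -0.0357 0.0018 0.0212 1" --pt "0 0 0 -0.0357 0.0018 0.0212 1"

```text
time: 4.95
ee_pos: [0.5471, 0.0165, 0.0782]
eef_rot: [-0.036, 0.961, 0.01, 0.275]
ft_force: [0.2, 0.2, -0.3]
width: 0.0003
```

```bash
cat >> h.py <<'E'
def tops():
    p,W=cloud("top")
    for l in("game_red","game_blue","game_green","game_orange","game_purple"):
        for q in outline_of(l,"top")[:2]:
            m=q["pixels"]&np.isfinite(W[...,0]);P=RK.inv().apply(W[m]-C)
            if len(P)<50 or P[:,0].max()<-.1: continue
            hi=P[P[:,2]>np.percentile(P[:,2],97)-.008];r=cv2.minAreaRect((hi[:,:2]*1e3).astype(np.float32))
            print(l,round(q["score"],2),"top rack x %.0f..%.0f y %.0f..%.0f z %.0f"%(*np.percentile(hi[:,0]*1e3,[2,98]),*np.percentile(hi[:,1]*1e3,[2,98]),np.percentile(hi[:,2]*1e3,97)),np.round(r[1]),round(r[2],1))
    return p,W
E
python3 - <<'E'
from h import *
st();tops();go(-.063,0,.065,32,90,"end")
E
```

```text
t 4.95 tip in rack [-0.0617  0.0003  0.0663] F [ 0.2  0.2 -0.3] q [-0.03  0.04 -0.11  2.31  0.15  0.24  1.38] w 0.0
game_red 0.68 top rack x -51..49 y 25..67 z 168 [105.  44.] 0.1
game_red 0.31 top rack x -52..48 y -66..-24 z 168 [105.  48.] 1.4
game_green 0.67 top rack x -52..47 y -66..-25 z 168 [ 44. 103.] 89.5
game_orange 0.85 top rack x -50..51 y 156..179 z 164 [105.  27.] 1.9
game_purple 0.9 top rack x -52..50 y -178..-155 z 166 [105. 115.] 0.4
end [-0.1 -0.  -0.1] [ 0.0013 -0.0003  0.0007] world [0.546 0.016 0.077]
```

```bash
python3 - <<'E'
from h import *
p,W=cloud("top");Q=RK.inv().apply(W.reshape(-1,3)-C)*1e3
for a,b in((-62,-30),(-17,17),(30,62)):
    m=(Q[:,1]>a)&(Q[:,1]<b)&(abs(Q[:,2]-167)<5)&(abs(Q[:,0])<110);print(np.percentile(Q[m,0],[1,50,99]).round(1),m.sum(),Q[m,2].mean())
E
```

```text
[-100.    -4.6   49.8] 777 165.84868185449685
[-96.7  -6.1  51.3] 876 165.70529919562858
[-97.9  -4.3  50.6] 781 165.8197726303946
```

Blue is in line: its back edge is at 51 mm and its neighbours' are at 50. Next I back off and go round to orange.

```bash
python3 - <<'E'
from h import *
go(-.12,0,.11,32,90,"back");go(-.15,0.05,.22,20,90,"up");go(-0.0,.25,.22,0,0,"above orange")
E
```

```text
back [-0.1 -0.  -0.1] [ 0.0258 -0.0004 -0.0676] world [0.489 0.012 0.122]
up [-0.1 12.  -0.1] [-0.0099  0.0494 -0.1766] world [0.458 0.059 0.233]
above orange [25.  25.1 87.3] [-0.1413  0.2498 -0.0957] world [0.597 0.271 0.234]
```

drive_tool --pt "0 0 0 0.013 0 -0.034 1" --pt "0 0 0 0.026 0 -0.068 1" --pt "0 0 0 0.026 0 -0.068 1" --pt "0 12 0 -0.01 0.05 -0.176 1" --pt "0 12 0 -0.01 0.05 -0.176 1" --pt "0 12 0 -0.01 0.05 -0.176 1" --pt "0 12 0 -0.01 0.05 -0.176 1"

```text
time: 6.0
ee_pos: [0.4609, 0.0631, 0.2388]
eef_rot: [-0.038, 0.983, 0.007, 0.178]
ft_force: [0.3, -0.3, -0.6]
width: 0.0006
```

```bash
python3 - <<'E'
from h import *
st();go(-0.0,.25,.22,0,0,"above orange")
E
```

```text
t 6.0 tip in rack [-0.1465  0.0534  0.2257] F [ 0.3 -0.3 -0.6] q [-0.05 -0.28 -0.2   2.12  0.01  0.94  1.4 ] w 0.001
above orange [16.1 16.1 89. ] [-0.1403  0.1965  0.0576] world [0.597 0.271 0.234]
```

drive_tool --pt "16.1 16.1 89 -0.14 0.1965 0.058 0" --pt "16.1 16.1 89 -0.14 0.1965 0.058 0" --pt "16.1 16.1 89 -0.14 0.1965 0.058 0" --pt "16.1 16.1 89 -0.14 0.1965 0.058 0" --pt "16.1 16.1 89 -0.14 0.1965 0.058 0" --pt "16.1 16.1 89 -0.14 0.1965 0.058 0" --pt "16.1 16.1 89 -0.14 0.1965 0.058 0" --pt "16.1 16.1 89 -0.14 0.1965 0.058 0" --pt "16.1 16.1 89 -0.14 0.1965 0.058 0" --pt "16.1 16.1 89 -0.14 0.1965 0.058 0" --pt "16.1 16.1 89 -0.14 0.1965 0.058 0" --pt "16.1 16.1 89 -0.14 0.1965 0.058 0"

```text
time: 7.2
ee_pos: [0.5954, 0.2666, 0.2239]
eef_rot: [0.683, 0.73, -0.004, -0.004]
ft_force: [0.4, 0.2, 0.4]
width: 0.0437
```

```bash
python3 - <<'E'
from h import *
st();go(-0.0,.235,.12,0,0,"down")
p,W=tops();Q=RK.inv().apply(W.reshape(-1,3)-C)*1e3
m=(Q[:,1]>-17)&(Q[:,1]<17)&(abs(Q[:,2]-167)<5)&(abs(Q[:,0])<110);print(np.percentile(Q[m,0],[1,50,99]).round(1))
cv2.imwrite("pics/e.png",cv2.cvtColor(np.vstack([cv2.resize(p[100:250,180:480],(600,300)),cv2.resize(camera("side")[0][110:260,180:480],(600,300))]),cv2.COLOR_RGB2BGR))
E
```

```text
t 7.2 tip in rack [-0.0019  0.246   0.2099] F [0.4 0.2 0.4] q [-0.26  0.43 -0.32  1.37  0.13  1.37 -0.51] w 0.044
down [-0.7  0.  -0.6] [-0.0109  0.0028  0.0899] world [0.598 0.256 0.134]
game_red 0.96 top rack x -51..50 y 25..67 z 168 [106.  44.] 0.0
game_red 0.36 top rack x -9..67 y -382..-305 z 88 [77. 78.] 32.0
game_blue 0.68 top rack x -51..50 y -20..22 z 168 [ 46. 106.] 89.8
game_blue 0.61 top rack x -63..30 y -173..172 z 164 [346. 115.] 89.9
game_green 0.77 top rack x -52..49 y -67..-25 z 168 [ 44. 105.] 89.9
game_orange 0.75 top rack x -49..52 y 156..178 z 165 [ 26. 105.] 89.1
game_purple 0.64 top rack x -51..49 y -178..-155 z 165 [104. 114.] 2.1
[-52.   -1.3  51. ]
```

View pics/e.png

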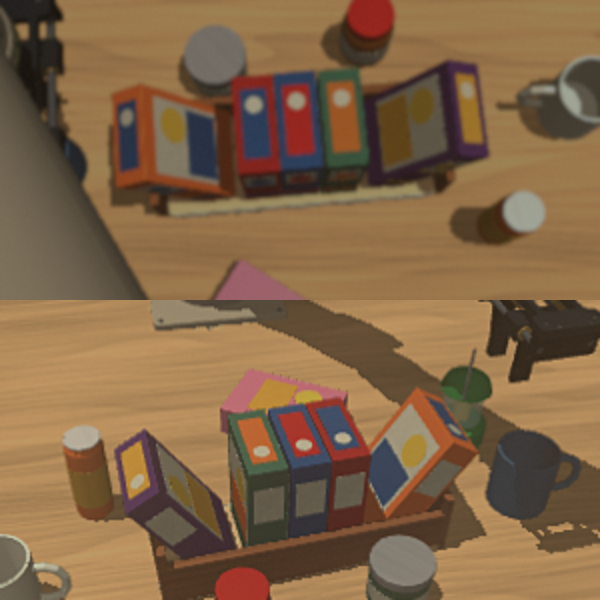

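Top view: red, blue and green are flush. The gripper is at the upper left, outside orange. Descending beside orange.

drive_tool --pt "-0.7 0 -0.6 -0.011 0.003 0.04 0" --pt "-0.7 0 -0.6 -0.011 0.003 0.08 0" --pt "-0.7 0 -0.6 -0.011 0.003 0.09 0" --pt "-0.7 0 -0.6 -0.011 0.003 0.09 0"

```text
time: 7.95
ee_pos: [0.5966, 0.2564, 0.1347]
eef_rot: [0.676, 0.737, -0.0, 0.001]
ft_force: [0.4, 0.4, 0.9]
width: 0.0437
```

```bash
python3 - <<'E'
from h import *
st();go(-0.0,.21,.12,0,0,"contact");go(0,.155,.122,0,0,"p1");go(0,.130,.122,0,0,"p2");
E
```

```text
t 7.95 tip in rack [-0.0013  0.2357  0.1207] F [0.4 0.4 0.9] q [-0.24  0.47 -0.31  1.5   0.15  1.19 -0.5 ] w 0.044
contact [0.  0.1 0.5] [-0.0257  0.0011  0.0008] world [0.6   0.231 0.134]
p1 [0.  0.1 0.5] [-0.0807  0.0006 -0.0012] world [0.604 0.176 0.136]
p2 [0.  0.1 0.5] [-0.1057  0.0004 -0.0011] world [0.606 0.151 0.136]
```

drive_tool --pt "0 0 0.5 -0.012 0.001 0 0" --pt "0 0 0.5 -0.022 0.001 0 0" --pt "0 0 0.5 -0.027 0.001 0 0" --pt "0 0 0.5 -0.032 0.001 0 0" --pt "0 0 0.5 -0.037 0.001 0 0" --pt "0 0 0.5 -0.042 0.001 -0.001 0" --pt "0 0 0.5 -0.047 0.001 -0.001 0" --pt "0 0 0.5 -0.052 0.001 -0.001 0" --pt "0 0 0.5 -0.056 0.001 -0.001 0" --pt "0 0 0.5 -0.06 0.001 -0.001 0"

```text
time: 8.95
ee_pos: [0.6036, 0.1964, 0.1368]
eef_rot: [0.68, 0.733, 0.001, 0.001]
ft_force: [-0.5, 0.3, -0.4]
width: 0.0435
```

```bash
python3 - <<'E'
from h import *
st();tops()
E
```

```text
t 8.95 tip in rack [0.0011 0.1753 0.1228] F [-0.5  0.3 -0.4] q [-0.16  0.44 -0.3   1.54  0.14  1.18 -0.41] w 0.044
game_red 0.9 top rack x -51..48 y 24..65 z 168 [104.  45.] 0.0
game_blue 0.73 top rack x -51..49 y -20..22 z 168 [ 44. 105.] 89.9
game_blue 0.66 top rack x -9..68 y -382..-305 z 87 [77. 79.] 39.3
game_green 0.88 top rack x -52..49 y -67..-25 z 168 [ 48. 105.] 90.0
game_green 0.24 top rack x 112..163 y -121..-71 z 98 [54. 54.] 83.3
game_purple 0.72 top rack x -51..48 y -177..-155 z 165 [112. 103.] 89.1
```

drive_tool --pt "0 0 0 -0.004 0 0 0" --pt "0 0 0 -0.008 0 0 0" --pt "0 0 0 -0.012 0 0 0" --pt "0 0 0 -0.016 0 0 0" --pt "0 0 0 -0.02 0 0 0" --pt "0 0 0 -0.024 0 0 0" --pt "0 0 0 -0.028 0 0 0" --pt "0 0 0 -0.032 0 0 0" --pt "0 0 0 -0.036 0 0 0" --pt "0 0 0 -0.036 0 0 0"

```text
time: 10.25
ee_pos: [0.6065, 0.16, 0.1369]
eef_rot: [0.68, 0.733, 0.001, 0.001]
ft_force: [0.3, -1.3, -0.0]
width: 0.0435
```

```bash
python3 - <<'E'
from h import *
st();p,W=tops()
cv2.imwrite("pics/f.png",cv2.cvtColor(np.vstack([cv2.resize(p[100:250,180:480],(600,300)),cv2.resize(camera("side")[0][110:260,180:480],(600,300))]),cv2.COLOR_RGB2BGR))
E
```

```text
t 10.25 tip in rack [0.0012 0.1388 0.1229] F [ 0.3 -1.3 -0. ] q [-0.11  0.42 -0.29  1.57  0.13  1.17 -0.35] w 0.044
game_red 0.92 top rack x -52..50 y 24..68 z 169 [ 48. 199.] 88.0
game_blue 0.67 top rack x -51..49 y -19..22 z 168 [ 46. 104.] 89.3
game_green 0.71 top rack x -52..49 y -67..-25 z 168 [ 47. 105.] 89.6
game_green 0.36 top rack x 113..163 y -121..-71 z 98 [55. 53.] 20.1
game_orange 0.77 top rack x -11..53 y 68..91 z 168 [163.  23.] 14.4
game_purple 0.68 top rack x -51..49 y -178..-155 z 166 [103. 112.] 0.4
```

View pics/f.png

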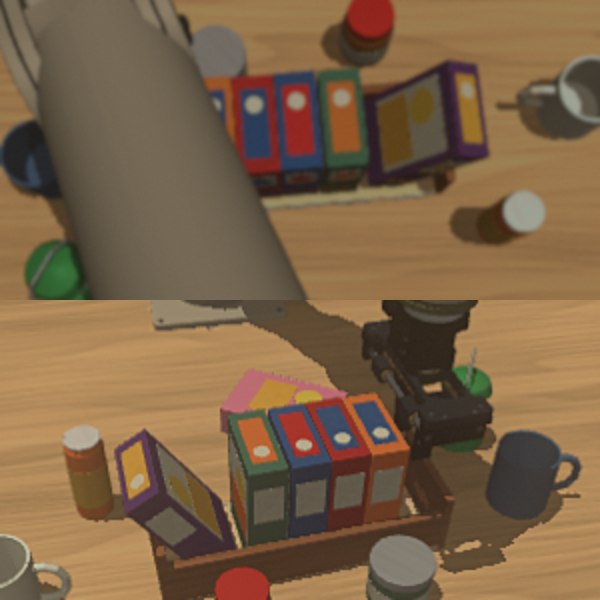

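Orange stands upright beside red in the side view. Now over the top to the purple side.

```bash
python3 - <<'E'
from h import *
go(0,.16,.24,0,0,"up");go(0,-.24,.22,0,0,"over purple")
E
```

```text
up [ 0.2  0.  -0. ] [ 0.02   -0.0007 -0.1171] world [0.604 0.181 0.254]
over purple [ 0.2  0.  -0. ] [-0.38   -0.0004 -0.0969] world [ 0.634 -0.218  0.234]
```

drive_tool --pt "0 0 0 0.02 0 0 0" --pt "0 0 0 0.02 0 -0.05 0" --pt "0 0 0 0.02 0 -0.1 0" --pt "0 0 0 0.02 0 -0.117 0" --pt "0 0 0 -0.38 0 -0.112 0" --pt "0 0 0 -0.38 0 -0.112 0" --pt "0 0 0 -0.38 0 -0.112 0" --pt "0 0 0 -0.38 0 -0.112 0" --pt "0 0 0 -0.38 0 -0.112 0" --pt "0 0 0 -0.38 0 -0.112 0" --pt "0 0 0 -0.38 0 -0.112 0" --pt "0 0 0 -0.38 0 -0.112 0"

```text
time: 11.8
ee_pos: [0.6346, -0.2198, 0.2493]
eef_rot: [0.68, 0.733, 0.001, 0.001]
ft_force: [1.4, 0.1, -0.6]
width: 0.0436
```

```bash
python3 - <<'E'
from h import *
st();go(0,-.24,.22,0,0,"over purple");go(0,-.236,.12,0,0,"down");p,W=tops()
E
```

```text
t 11.8 tip in rack [ 1.000e-04 -2.420e-01  2.353e-01] F [ 1.4  0.1 -0.6] q [ 0.34  0.43 -0.11  1.3   0.04  1.41  0.31] w 0.044
over purple [ 0.2  0.  -0. ] [ 0.002  -0.0001  0.0153] world [ 0.634 -0.218  0.234]
down [ 0.2  0.  -0. ] [ 0.0061 -0.0004  0.1153] world [ 0.634 -0.214  0.134]
game_red 0.62 top rack x -51..49 y 24..67 z 168 [105.  45.] 0.2
game_red 0.34 top rack x -63..63 y -171..173 z 88 [347. 130.] 89.9
game_blue 0.82 top rack x -51..47 y -19..22 z 168 [ 44. 103.] 89.9
game_green 0.84 top rack x -52..49 y -67..-25 z 168 [ 47. 106.] 89.8
game_orange 0.68 top rack x -50..52 y 68..111 z 168 [ 44. 106.] 89.7
game_purple 0.94 top rack x -51..47 y -178..-155 z 166 [103.  27.] 1.5
```

drive_tool --pt "0 0 0 0.003 0 0.04 0" --pt "0 0 0 0.005 0 0.08 0" --pt "0 0 0 0.006 0 0.115 0" --pt "0 0 0 0.016 0 0.115 0" --pt "0 0 0 0.026 0 0.115 0" --pt "0 0 0 0.033 0 0.115 0" --pt "0 0 0 0.038 0 0.115 0" --pt "0 0 0 0.043 0 0.115 0" --pt "0 0 0 0.048 0 0.114 0" --pt "0 0 0 0.053 0 0.114 0" --pt "0 0 0 0.058 0 0.114 0" --pt "0 0 0 0.063 0 0.114 0"

```text
time: 13.3
ee_pos: [0.6302, -0.1548, 0.135]
eef_rot: [0.68, 0.733, 0.001, 0.001]
ft_force: [0.1, 0.0, 0.5]
width: 0.0435
```

```bash
python3 - <<'E'
from h import *
st();p,W=tops()
E
```

```text
t 13.3 tip in rack [ 0.0007 -0.1768  0.121 ] F [0.1 0.  0.5] q [ 0.27  0.45 -0.13  1.51  0.06  1.18  0.2 ] w 0.044
game_red 0.56 top rack x -51..48 y 24..65 z 168 [ 44. 104.] 89.0
game_blue 0.69 top rack x -51..50 y -20..22 z 168 [ 44. 105.] 89.6
game_green 0.64 top rack x -52..47 y -66..-25 z 168 [103.  44.] 0.4
game_orange 0.58 top rack x -50..51 y 68..111 z 168 [106.  46.] 0.6
game_purple 0.87 top rack x -52..49 y -150..-121 z 173 [ 84. 106.] 87.7
```

drive_tool --pt "0 0 0 0.004 0 0 0" --pt "0 0 0 0.008 0 0 0" --pt "0 0 0 0.012 0 0 0" --pt "0 0 0 0.016 0 0 0" --pt "0 0 0 0.02 0 0 0" --pt "0 0 0 0.024 0 0 0" --pt "0 0 0 0.028 0 0 0" --pt "0 0 0 0.032 0 0 0" --pt "0 0 0 0.036 0 0 0" --pt "0 0 0 0.038 0 0 0" --pt "0 0 0 0.038 0 0 0"

```text
time: 14.7
ee_pos: [0.6274, -0.1169, 0.1351]
eef_rot: [0.68, 0.734, 0.001, 0.001]
ft_force: [0.1, -0.5, 0.2]
width: 0.0435
```

drive_tool --pt "0 0 0 -0.02 0 0 0" --pt "0 0 0 -0.03 0 0 0" --pt "0 0 0 -0.03 0 -0.05 0" --pt "0 0 0 -0.03 0 -0.1 0" --pt "0 0 0 -0.08 0 -0.15 0" --pt "0 0 0 -0.13 0 -0.15 0" --pt "0 0 0 -0.18 0 -0.15 0" --pt "0 0 0 -0.2 0 -0.15 0"

```text
time: 15.5
ee_pos: [0.6413, -0.321, 0.286]
eef_rot: [0.681, 0.732, 0.0, 0.002]
ft_force: [0.8, -0.7, -0.5]
width: 0.0436
```

```bash
python3 - <<'E'
from h import *
st();p,W=tops()
for n,z in(("top",0),("side",0)):
    p2,W=cloud(n);W0=np.load(f"pics/{n}c.npz")["W"]
    for l in("mug_blue","mug_white","candle","jam","lantern","bug_spray"):
        for q in outline_of(l,n)[:1]:
            m=q["pixels"]&np.isfinite(W[...,0]);P=W[m];hi=P[P[:,2]>np.percentile(P[:,2],97)-.006];print(n,l,round(q["score"],2),np.round(hi.mean(0),3))
cv2.imwrite("pics/g.png",cv2.cvtColor(np.vstack([cv2.resize(p[100:250,180:480],(600,300)),cv2.resize(p2[110:260,180:480],(600,300))]),cv2.COLOR_RGB2BGR))
E
```

```text
t 15.5 tip in rack [-0.001  -0.3435  0.272 ] F [ 0.8 -0.7 -0.5] q [ 0.44  0.53 -0.06  1.09  0.03  1.52  0.46] w 0.044
game_red 0.87 top rack x -51..50 y 23..68 z 168 [ 47. 106.] 88.3
game_green 0.98 top rack x -52..48 y -66..-25 z 168 [ 46. 105.] 87.6
game_orange 0.78 top rack x -49..51 y 68..110 z 168 [ 44. 105.] 89.5
game_purple 0.87 top rack x -51..49 y -113..-71 z 168 [ 47. 105.] 89.6
top mug_blue 0.58 [0.604 0.324 0.085]
top candle 0.77 [0.73  0.12  0.063]
top jam 0.68 [ 0.761 -0.064  0.095]
top lantern 0.78 [0.466 0.291 0.136]
top bug_spray 0.81 [ 0.525 -0.219  0.121]
side mug_blue 0.77 [0.606 0.326 0.083]
side mug_white 0.69 [ 0.674 -0.317  0.082]
side candle 0.9 [0.732 0.122 0.062]
side jam 0.57 [ 0.765 -0.063  0.094]
side lantern 0.91 [0.476 0.287 0.109]
side bug_spray 0.94 [ 0.526 -0.218  0.12 ]
```

View pics/g.png

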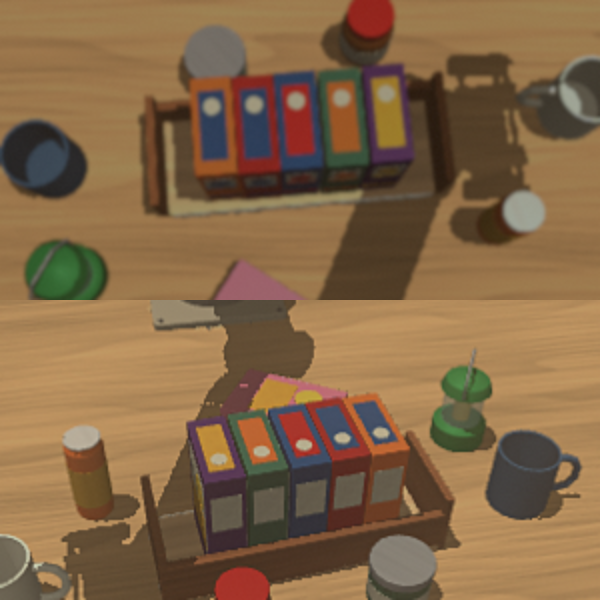

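All five stand flush, upright and square in both views, and the other goods haven't moved. Handing in.

```bash
python3 -c "
from bench import *
print(close_job())"
```

```text
the job is handed in; nothing more can be done
None
```

The job is handed in. All five boxes stand upright and flush in the rack, in the order orange, red, blue, green, purple, after about 16 s of robot time. I pushed blue back with the closed fingertips low on its front. Then I pushed orange and purple upright with the open fingers at their outer top edges.

- **Boxes:** In the last top view the tops of orange, red, green and purple are at rack x of about -51 to +50 mm and 168 mm high. They are square to within about 2.5° by a rough fit. The network missed blue in that frame. An earlier check had blue at -51 to +50 mm, and both final pictures show it flush with the rest.
- **Rack position:** I did not measure the back board directly. I worked out the rack's position from the red and green boxes, which were already in place.
- **Other goods:** All are within about 4 mm of their first positions. The lantern's side-view point differed by more, because the network picked out a different part of it. From the top it was unchanged. The top view did not detect the white mug, but the side view shows it unmoved.
- **Pink look-alike:** It was not touched.

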